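Pulse the vibrating table

ROBOT

A 6-joint arm with a two-finger parallel gripper is mounted at the origin on the work surface; the furniture and walls round the work are solid. World frame = base frame: x ahead of the robot, y to its left, z up, the work surface at z = 0. Lengths are in m, angles in rad, forces in N, time in s.
With the tool pointing down it reaches from about 0.35 to 0.975 m from the base axis. Payload 4.9 kg.
Tool frame: the origin (TCP) lies at the very end of the fingers, on their centre line; the grasp point (between the pads) lies 19 mm behind it (manip.grasp_offset is the distance from the TCP to the grasp point, in m); z points along the fingers, y is the line along which they close (so a half turn about z gives the same grasp; the last joint's range is limited). The gripper opens to 85 mm and grips with 20 to 120 N. Pads are 22 mm wide; open, the fingers measure 114 mm over their backs; the gripper's body (76 mm by 85 mm) begins 54 mm behind the grasp point. The pads swing forward as they close: fully open they stand 13 mm farther back than shut.
Start: joints at [-0.119, 0.053, 1.613, -0, 1.476, -0.119], TCP at [0.625, 0, 0.231] pointing down, gripper open.
Joint ranges: [-3.01, 3.01], [-1.01, 2.22], [0.06, 2.58], [-1.02, 4.17], [0.09, 2.62], [-3.14, 3.14]. Speed limits (rad/s): [2.57, 2.57, 3.14, 3.14, 3.14, 3.14].

INTERFACE

Orientations are given as a unit quaternion [w, x, y, z].
In Python, from plant import manip, eyes, job_done, models gives the robot as it stands.
- The arm moves only by the tool servo_tool, never from a script. Its argument "motion" is one flat list of numbers, 5 for each row, row after row: the opening, from -1 (shut) to 1 (fully open), then the shift along the tool's x, y, z normalised to -1 to 1, where 1 is 120 mm, then the turn about the tool's z normalised to -1 to 1, where 1 is 45 degrees. A call has 1 to 5 rows; each row is the pose to reach, as a shift and turn from the pose commanded when the call began, along the tool's axes at that moment; what a row does not reach only later rows make up. A row lasts 1/8 s, in which the tool goes at most 62.5 mm and 10.7 degrees, less where a joint would pass 70% of its speed; a pose out of reach is approached as far as the arm can. A call with a number of a shift or a turn outside -1 to 1 is refused whole. A call with a gripper value outside its range is refused whole. The fingers move at their own pace and stop on an object; the grip force is fixed at half the most. Time passes only in rows, so rows that repeat a pose let the fingers close. It gives the time, the measured TCP pose, the force, the opening and the grip force at its end, in the units of the state.
- manip.state(): the state, without advancing time (a new reading comes with each control period).
- eyes.grab_frame(name): name is "scene" or "side" or "wrist"; returns (picture, depth): 480x640x3 uint8, red, green, blue; 480x640 float32, m along the optical axis (not along the pixel's ray), 0 where there is no reading.
- eyes.camera_params(name): a dict with "fov_y" (degrees; the focal length in pixels is half the picture's height over the tangent of half this angle, whatever the lens; pixels are square), "cx", "cy" (the principal point, pixels), "pose" (4x4, takes a point from camera to world coordinates); the wrist camera has in their place "T_tool_cam" (4x4, takes a point from camera to tool coordinates, whose origin is the TCP and whose axes are the flange's). Camera axes: x right, y up, looking along -z (the intrinsics and any distortion apply to the point x, -y, -z); pixel columns grow to the right and rows downward; lengths in m; the calibration is good to about 2 mm. A picture is of the moment at which its call begins: read the wrist's pose just before it. camera_params takes no time and is no camera call.
- job_done(): hands the job in; it is judged then, once.
Trained networks look in the newest picture that a camera, given by its name, has taken for a name from the list of things; names that differ only in an ending like _2 or _b are one class to them, and where a whole thing is asked for, a point or a joint stands for the part that bears it (a point fixed in the world has none). Each returns a list of dicts, best first, with "p" (0 to 1); they miss things now and then, are a little off and sometimes report something else, mostly with a low value. They report only what shows in the picture. A call takes as long as a camera call.
- models.regions_of(camera, label): "mask" (480x640 bool, what is visible of it) and "pixel" ([column, row] in pixels, amid what is visible of it).
The state is a dict: "time": time; "joint_pos": joint angles; "joint_vel": joint speeds; "joint_efforts": joint torques, N m; "tool_pos": TCP position; "tool_rot": TCP orientation; "contact_force": force on the tool from outside, world axes, zero at the start; "ft_torque": the same for the moment, N m; "gripper_width": opening from 0.0 (shut) to 1.0 (fully open); "grasp_force": force on a finger pad.
Only numpy, scipy, OpenCV 4.12 (cv2) and the standard library are available. Lean on these libraries where they do the work, as an engineer would, in place of code of your own. Each camera call takes 0.05 s, during which the arm holds its last target. There are 200 camera calls.

TASK

Shake the set chocolates loose in their mould on the vibrating table: take the bar-shaped black pulse knob on its control deck, twist it clockwise (seen from above) all the way to its stop, keep it there for about one second, then release it and leave it back at rest. Leave the round ribbed speed dial beside it as it is set.

Things in the scene. Friction and masses are not known exactly. Their poses are not given: they have to be found in the camera images.
- pulse_knob (a joint): Angle of the pulse knob in rad: 0 at rest, grows clockwise seen from above, stop at 1.05 (60 degrees). A spring drives it back to 0 within half a second when let go: about 0.04 N m at rest, 0.15 N m at the stop. The knob cannot be lifted off.
- pulse_knob_grip (a point): Point on the pulse knob's upright turning axis, inside its grip bar, 34 mm above the control deck and 12 mm below the bar's top. The bar is black, upright, 44 mm long, 14 mm thick and 34 mm tall, on a skirt 44 mm across and 8 mm high, which sits on a steel disc 64 mm across and 6 mm high. Axes turn with the knob: z up, x along the bar's length (a white line on the bar's top lies at the -x end), y across its 14 mm thickness. At rest, x is within 0.45 rad of the world's x.
- speed_dial_mark (a point): Outer end of the white line on top of the round ribbed black speed dial, 16 mm from its upright axis (axis at +16 mm along this point's own x), 34 mm above the deck. The dial is 36 mm across with a foot 42 mm across, 28 mm tall, on a steel disc like the pulse knob's, 104 mm from the pulse knob from axis to axis; either may be the nearer to the robot. It stays where it is left and must not be turned.
- vibrating_table: Vibrating table, fixed to the worktop, an aluminium housing 200 mm deep (x) and 409 mm wide (y). Origin on the worktop under its middle; x away from the robot, y to the left, z up. Its left part carries a steel plate with a clear chocolate mould, up to 95 mm above the worktop. Its right part is the control deck, 130 mm wide (y -205 to -75 mm), top 75 mm above the worktop, with the two controls 140 mm to the right of the origin and 52 mm before and behind it.

How it is judged:
On the way, in this order (a step that is already met when the one before it is completed fails the run):
1. the pulse knob is turned clockwise to its stop (within 10 degrees) and kept there for at least 0.6 s (value of joint pulse_knob above 0.875 rad), for 0.6 s.
2. the pulse knob is back at rest (within 6 degrees) (value of joint pulse_knob below 0.105 rad), for 0.2 s.
At the end, for the whole second after the job is handed in: The pulse knob, after its turn to the stop, is released and back at rest (within 6 degrees), and the speed dial stands where it was set (its mark within 5 mm) (value of joint pulse_knob below 0.105 rad and distance of speed_dial_mark from where it was at the start of the episode below 0.005 m); the robot touches nothing.
It fails at once if the speed dial is turned (its mark moves more than 5 mm, about 18 degrees) (distance of speed_dial_mark from where it was at the start of the episode above 0.005 m).
It also fails if it takes over 32 s, if anything falls off the work surface, if the arm or the gripper's body presses on something with over 40 N, if the wrist force passes 120 N, or if a joint passes its speed limit or range.

## Working session

There is one attempt and no reset: what is moved stays moved. The work goes in short steps, Python scripts to look and compute and a tool call to move; the robot and the scene stay as the last step left them, time stands still between calls to the robot, and variables do not carry over. Pictures are saved under pics/ and viewed, at most 10 in all, crops included, and the job is handed in when it is done.

Besides the shell and the picture viewer there is one more tool, called after "Call:" as a command line: name --argument value ..., lists and objects as JSON in quotes. servo_tool: Moves the arm, as the interface text tells. Its arguments: {"type":"object","properties":{"motion":{"type":"array","items":{"type":"number","minimum":-1,"maximum":1}}},"required":["motion"]}

```bash
mkdir -p pics; ls; cat > h.py <<'E'
import numpy as np, cv2
from plant import manip, eyes, models
from scipy.spatial.transform import Rotation as R
def T_tool(s):
    q=s["tool_rot"]; T=np.eye(4); T[:3,:3]=R.from_quat([q[1],q[2],q[3],q[0]]).as_matrix(); T[:3,3]=s["tool_pos"]; return T
def cloud(name):
    s=manip.state(); im,d=eyes.grab_frame(name); p=eyes.camera_params(name)
    T=np.array(p["pose"]) if "pose" in p else T_tool(s)@np.array(p["T_tool_cam"])
    f=240/np.tan(np.radians(p["fov_y"])/2)
    v,u=np.mgrid[:480,:640]
    P=np.stack([(u-p["cx"])/f*d,-(v-p["cy"])/f*d,-d],-1)@T[:3,:3].T+T[:3,3]
    P[d<=0]=np.nan
    return im,d,P,p
E
python3 - <<'E'
from h import *
for n in ["scene","wrist"]:
    im,d,P,p=cloud(n); cv2.imwrite(f"pics/{n}0.png",im[...,::-1])
    print(n,{k:v for k,v in p.items() if k not in("pose","T_tool_cam")})
    for l in ["pulse_knob","speed_dial_mark","vibrating_table"]:
        for r in models.regions_of(n,l)[:2]:
            m=r["mask"]; print(l,round(r["p"],2),r["pixel"],m.sum(),np.nanmedian(P[m],0).round(3),np.nanmax(P[m][:,2]).round(3))
print(manip.state())
E
```

```text
pics
scene {'fov_y': 56.41964543288242, 'cx': 321.5505579668841, 'cy': 237.8001762142059}
pulse_knob 0.69 [393.3, 286.8] 650 [ 0.534 -0.204  0.099] 0.122
speed_dial_mark 0.71 [421.4, 252.2] 531 [ 0.634 -0.179  0.101] 0.11
vibrating_table 0.75 [341.2, 269.6] 17575 [ 0.512 -0.088  0.073] 0.12
wrist {'fov_y': 61.316968988213894, 'cx': 317.2979556479769, 'cy': 241.04374973974026}
speed_dial_mark 0.9 [338.9, 419.4] 2189 [ 0.642 -0.165  0.107] 0.111
vibrating_table 0.6 [225.1, 188.7] 103822 [0.559 0.022 0.09 ] 0.305
{'time': 0.4, 'joint_pos': array([-1.19017632e-01,  5.28058710e-02,  1.61308624e+00, -4.60533596e-05,
        1.47601687e+00, -1.18987586e-01]), 'joint_vel': array([ 4.83434661e-05, -2.32461253e-03, -1.61554911e-03,  3.46245941e-04,
        1.02545202e-03, -1.45343930e-03]), 'joint_efforts': array([-2.59184899e-04, -3.93051267e+01, -3.69811463e+01, -9.63666071e-05,
        2.46212119e-03, -2.24521244e-05]), 'tool_pos': array([ 6.24894304e-01, -1.08699636e-05,  2.31126500e-01]), 'tool_rot': array([-1.10155686e-04,  7.07115851e-01,  7.07097693e-01, -1.15788943e-04]), 'contact_force': array([ 0.01444881, -0.96302424,  0.07724981]), 'ft_torque': array([-0.02698567, -0.00428979,  0.00810218]), 'grasp_force': 0.0, 'gripper_width': 1.0006128503181337}
```

View pics/wrist0.png

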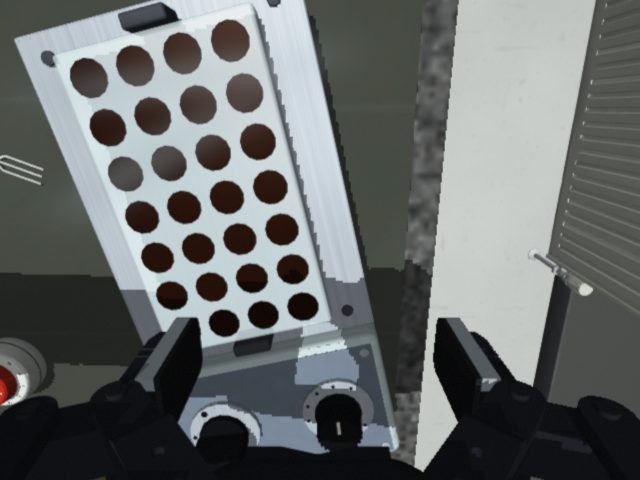

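View pics/scene0.png

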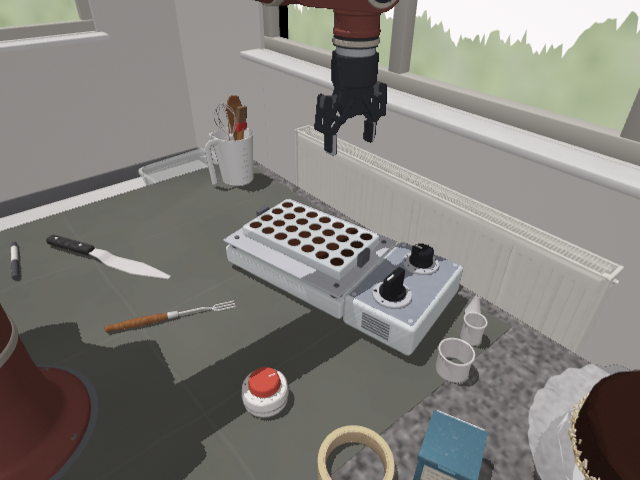

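```bash
python3 -c "
from h import *
print(np.round(eyes.camera_params('wrist')['T_tool_cam'],3))"
```

```text
[[ 0.001  0.95   0.312  0.078]
 [ 1.    -0.001 -0.     0.   ]
 [ 0.     0.312 -0.95  -0.143]
 [ 0.     0.     0.     1.   ]]
```

Call:
servo_tool --motion '[1,-0.5,-0.37,0,-0.2,1,-1,-0.73,0,-0.5,1,-1,-0.73,0,-0.75,1,-1,-0.73,0,-1,1,-1,-0.73,0,-1]'

```text
time: 1.02
tool_pos: [0.5371, -0.1205, 0.2315]
tool_rot: [0.0, 0.382, 0.924, 0.0]
contact_force: [-0.0, 0.2, -0.0]
gripper_width: 1.003
grasp_force: 0.0
```

```bash
python3 - <<'E'
from h import *
s=manip.state();T=T_tool(s);print(s["tool_pos"],T[:3,:3].round(3))
print(T[:3,:3].T@(np.array([.535,-.195,.231])-s["tool_pos"])/.12)
E
```

```text
[ 0.53710057 -0.12053004  0.23149838] [[-0.709  0.706  0.   ]
 [ 0.706  0.709 -0.   ]
 [-0.     0.    -1.   ]]
[-0.42554317 -0.45204228  0.00420414]
```

Call:
servo_tool --motion '[1,-0.43,-0.45,0,-0.25,1,-0.43,-0.45,0,-0.5,1,-0.43,-0.45,0,-0.75,1,-0.43,-0.45,0,-1,1,-0.43,-0.45,0,-1]'

```text
time: 1.65
tool_pos: [0.5356, -0.1948, 0.2313]
tool_rot: [0.0, -0.001, 1.0, 0.0]
contact_force: [0.0, -0.1, -0.1]
gripper_width: 0.997
grasp_force: 0.0
```

```bash
python3 - <<'E'
from h import *
s=manip.state();T=T_tool(s);print(s["tool_pos"],T[:3,:3].round(3))
for n in ["wrist","scene"]:
    im,d,P,p=cloud(n); cv2.imwrite(f"pics/{n}1.png",im[...,::-1]); np.save(f"{n}P.npy",P)
    for l in ["pulse_knob","speed_dial_mark"]:
        for r in models.regions_of(n,l)[:2]:
            m=r["mask"]; q=P[m]
            print(n,l,round(r["p"],2),r["pixel"],m.sum(),np.nanmedian(q,0).round(3))
            z=np.nanpercentile(q[:,2],97); t=q[np.abs(q[:,2]-z)<.004]
            (c,wh,_)=cv2.minAreaRect((t[:,:2]*1000).astype(np.float32)); 
            ev,E=np.linalg.eigh(np.cov(t[:,:2].T)); a=np.degrees(np.arctan2(E[1,1],E[0,1]))
            print(' top z',z.round(4),'rect',np.round(c,1),np.round(wh,1),_,'axis deg',a,len(t))
E
```

```text
[ 0.53564912 -0.1948106   0.23132552] [[-1.    -0.002  0.   ]
 [-0.002  1.     0.   ]
 [-0.     0.    -1.   ]]
wrist pulse_knob 0.96 [315.5, 233.5] 3106 [ 0.539 -0.199  0.09 ]
 top z 0.1219 rect [ 541.1 -199.6] [43.7 14. ] 8.565960884094238 axis deg -171.59009267226327 1275
wrist pulse_knob 0.54 [343.2, 352.1] 2452 [ 0.634 -0.176  0.108]
 top z 0.11 rect [ 641.7 -175.8] [36.3 37.3] 10.653480529785156 axis deg 100.3190397299667 1478
wrist speed_dial_mark 0.91 [341.8, 354.4] 2533 [ 0.635 -0.176  0.108]
 top z 0.11 rect [ 642.4 -175.6] [37.3 37.1] 1.8152445554733276 axis deg 84.74849037222197 1507
scene pulse_knob 0.8 [395.7, 285.4] 682 [ 0.534 -0.204  0.099]
 top z 0.1209 rect [ 539.8 -198.2] [41.9 14.3] 9.813426971435547 axis deg -171.50444894557796 164
scene speed_dial_mark 0.56 [419.8, 254.3] 464 [ 0.632 -0.18   0.102]
 top z 0.1091 rect [ 640.1 -174.7] [32.  35.4] 8.70351505279541 axis deg 105.03064149497763 202
```

View pics/wrist1.png

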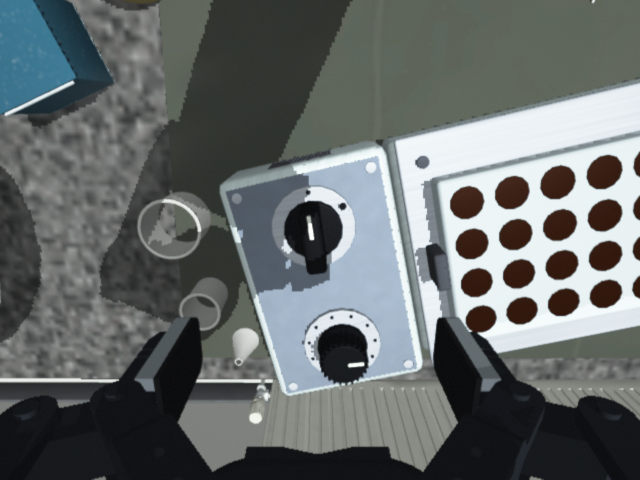

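Call:
servo_tool --motion '[0.05,-0.046,-0.037,0.3,-0.19,0.05,-0.046,-0.037,0.5,-0.19,0.05,-0.046,-0.037,0.7,-0.19,0.05,-0.046,-0.037,0.7,-0.19]'

```text
time: 2.45
tool_pos: [0.5397, -0.1983, 0.1448]
tool_rot: [-0.002, -0.074, 0.997, 0.001]
contact_force: [-0.4, -0.6, 0.7]
gripper_width: 0.525
grasp_force: 0.0
```

```bash
python3 - <<'E'
from h import *
s=manip.state();T=T_tool(s);print(s["tool_pos"],np.degrees(np.arctan2(-T[1,0],-T[0,0])), s["joint_pos"])
im,d,P,p=cloud("wrist"); cv2.imwrite(f"pics/w2.png",im[...,::-1])
for r in models.regions_of("wrist","pulse_knob")[:1]:
    q=P[r["mask"]]; z=np.nanpercentile(q[:,2],97); t=q[np.abs(q[:,2]-z)<.004]
    print(r["p"],z,cv2.minAreaRect((t[:,:2]*1000).astype(np.float32)))
E
```

```text
[ 0.53971755 -0.19831355  0.14482427] 8.534021685896096 [-4.81527202e-01  6.58189470e-03  1.80797054e+00 -7.00235526e-06
  1.33200813e+00 -2.20126276e+00]
0.86 0.12184987711992952 ((540.8093872070312, -199.5839385986328), (43.57406997680664, 13.742844581604004), 8.238773345947266)
```

View pics/w2.png

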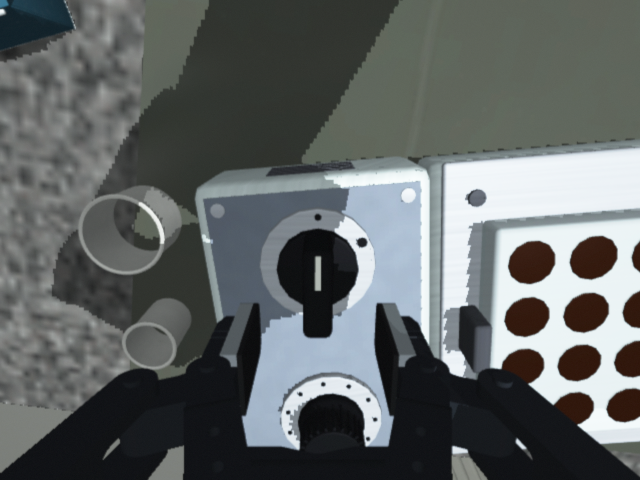

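Call:
servo_tool --motion '[0.05,-0.01,-0.01,0.2,0,0.05,-0.01,-0.01,0.4,0,-1,-0.01,-0.01,0.4,0,-1,-0.01,-0.01,0.4,0,-1,-0.01,-0.01,0.4,0]'

```text
time: 3.18
tool_pos: [0.5426, -0.1981, 0.1007]
tool_rot: [-0.0, -0.074, 0.997, 0.002]
contact_force: [-2.4, 9.2, 0.6]
gripper_width: 0.147
grasp_force: 60.2
```

Call:
servo_tool --motion '[-1,0,0,0,0,-1,0,0,0,0]'

```text
time: 3.42
tool_pos: [0.5427, -0.1981, 0.1007]
tool_rot: [0.0, -0.074, 0.997, 0.002]
contact_force: [-2.1, 7.3, 0.3]
gripper_width: 0.149
grasp_force: 60.2
```

Call:
servo_tool --motion '[-0.5,0.013,0.01,0,0,-0.5,0.013,0.01,0.04,0,-0.5,0.013,0.01,0.04,0,-1,0.013,0.01,0.04,0,-1,0.013,0.01,0.04,0]'

```text
time: 4.05
tool_pos: [0.5409, -0.1982, 0.0951]
tool_rot: [-0.0, -0.074, 0.997, 0.001]
contact_force: [-2.6, 4.9, 3.7]
gripper_width: 0.148
grasp_force: 59.9
```

Call:
servo_tool --motion '[-1,0,0,0,0,-1,0,0,0,0]'

```text
time: 4.3
tool_pos: [0.5409, -0.1982, 0.0951]
tool_rot: [-0.0, -0.074, 0.997, 0.001]
contact_force: [-1.5, 4.3, 4.1]
gripper_width: 0.152
grasp_force: 59.9
```

Call:
servo_tool --motion '[-1,0,0,0,0.2,-1,0,0,0,0.4,-1,0,0,0,0.6,-1,0,0,0,0.8,-1,0,0,0,1]'

```text
time: 4.92
tool_pos: [0.5409, -0.1979, 0.0951]
tool_rot: [-0.001, 0.315, 0.949, 0.001]
contact_force: [-1.9, 6.0, 3.4]
gripper_width: 0.153
grasp_force: 59.9
```

Call:
servo_tool --motion '[-1,0,0,0,0.15,-1,0,0,0,0.3,-1,0,0,0,0.33,-1,0,0,0,0.33]'

```text
time: 5.42
tool_pos: [0.5409, -0.1979, 0.0951]
tool_rot: [-0.001, 0.433, 0.902, 0.001]
contact_force: [-1.4, 6.0, 4.0]
gripper_width: 0.15
grasp_force: 59.9
```

```bash
python3 - <<'E'
from h import *
s=manip.state();T=T_tool(s);print(s["tool_pos"],np.degrees(np.arctan2(-T[1,0],-T[0,0])),s["contact_force"],s["ft_torque"])
ims=[]
for n in ["wrist","side"]:
    im,d,P,p=cloud(n); ims.append(im)
    for r in models.regions_of(n,"pulse_knob")[:1]:
        q=P[r["mask"]]; z=np.nanpercentile(q[:,2],97); t=q[np.abs(q[:,2]-z)<.004]
        print(n,r["p"],z,r["pixel"],cv2.minAreaRect((t[:,:2]*1000).astype(np.float32)))
cv2.imwrite("pics/w3.png",ims[0][...,::-1])
E
```

```text
[ 0.54089243 -0.19787898  0.09510957] -51.27684112240539 [-1.44063674  6.04460112  4.03853653] [0.83115716 0.37387447 0.08881831]
wrist 0.69 0.12191565881784616 [320.3, 308.7] ((541.251953125, -199.34112548828125), (13.97570514678955, 44.122718811035156), 39.22941970825195)
side 0.9 0.12013681338005179 [306.8, 295.1] ((544.5258178710938, -202.67442321777344), (13.178567886352539, 34.23356628417969), 34.802608489990234)
```

View pics/w3.png

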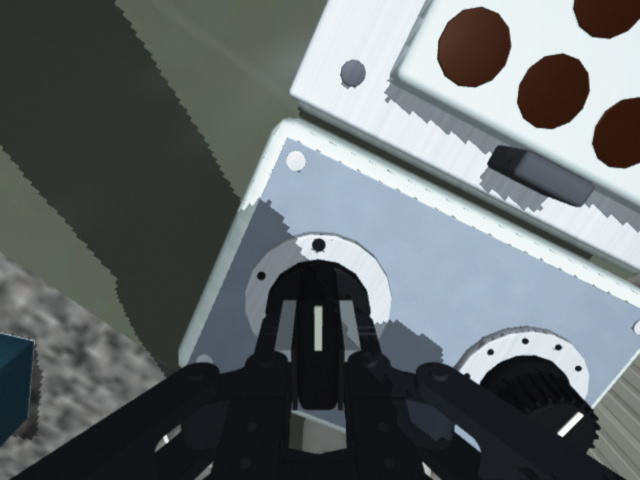

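Call:
servo_tool --motion '[-1,0,0,0,0.01,-1,0,0,0,0.01,-1,0,0,0,0.01,-1,0,0,0,0.01,-1,0,0,0,0.01]'

```text
time: 6.25
tool_pos: [0.5409, -0.1979, 0.0951]
tool_rot: [-0.001, 0.436, 0.9, 0.001]
contact_force: [-1.0, 5.3, 3.6]
gripper_width: 0.154
grasp_force: 59.9
```

Call:
servo_tool --motion '[-1,0,0,0,-0.2,-1,0,0,0,-0.4,-1,0,0,0,-0.6,-1,0,0,0,-0.8,-1,0,0,0,-1]'

```text
time: 6.88
tool_pos: [0.5408, -0.1981, 0.0951]
tool_rot: [-0.0, 0.056, 0.998, 0.001]
contact_force: [-2.0, 4.3, 3.6]
gripper_width: 0.156
grasp_force: 59.9
```

Call:
servo_tool --motion '[-1,0,0,0,-0.17,-1,0,0,0,-0.33,-1,0,0,0,-0.33,-0.3,0,0,0,-0.33,0,0,0,0,-0.33]'

```text
time: 7.5
tool_pos: [0.541, -0.1995, 0.0946]
tool_rot: [0.0, -0.07, 0.998, -0.0]
contact_force: [1.2, 0.4, 0.3]
gripper_width: 0.499
grasp_force: 0.0
```

Call:
servo_tool --motion '[0,0,0,0,0,0,0,0,-0.25,0,0,0,0,-0.5,0,0,0,0,-0.9,0,0,0,0,-0.9,0]'

```text
time: 8.12
tool_pos: [0.5435, -0.2006, 0.2082]
tool_rot: [0.004, -0.071, 0.997, -0.003]
contact_force: [0.0, -0.5, -0.3]
gripper_width: 0.499
grasp_force: 0.0
```

```bash
python3 - <<'E'
from h import *
s=manip.state();print(s["time"],s["tool_pos"],s["contact_force"])
im,d,P,p=cloud("wrist"); cv2.imwrite("pics/w4.png",im[...,::-1])
for l in ["pulse_knob","speed_dial_mark"]:
    for r in models.regions_of("wrist",l)[:1]:
        q=P[r["mask"]]; z=np.nanpercentile(q[:,2],97); t=q[np.abs(q[:,2]-z)<.004]
        print(l,r["p"],z,cv2.minAreaRect((t[:,:2]*1000).astype(np.float32)))
E
```

```text
8.125 [ 0.54346878 -0.20063112  0.20821204] [ 0.04523353 -0.54640722 -0.25021439]
pulse_knob 0.59 0.12188073823903023 ((540.907958984375, -199.5924072265625), (43.47759246826172, 13.735052108764648), 7.895923137664795)
speed_dial_mark 0.7 0.10996832463685074 ((642.2186279296875, -176.031005859375), (36.9754638671875, 37.08528137207031), 9.725269317626953)
```

View pics/w4.png

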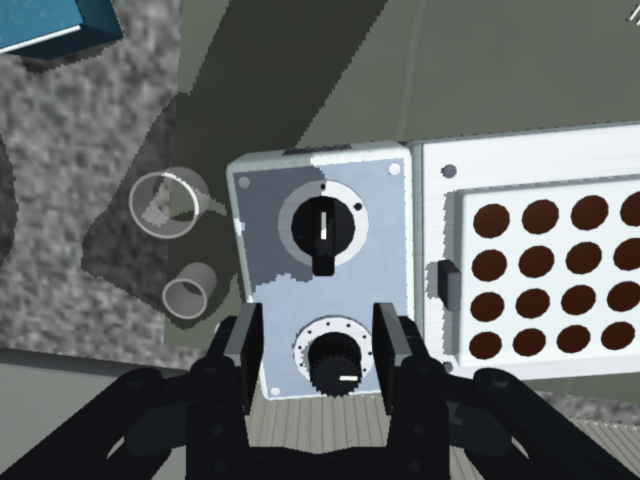

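The knob at (323,235) is back at its rest angle of 8°. The dial mark at (348,378) hasn't moved, and the gripper is clear of everything.

```bash
python3 -c "
from plant import job_done
print(job_done())"
```

```text
the job is handed in; nothing more can be done
None
```

I twisted the pulse knob about 60° clockwise to its stop, held it there for about a second and let it go; the last picture shows it back at rest with the speed dial unmoved, and I've handed the job in, though no verdict came back.

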